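# Wedge back the belt tensioner of a shoe finisher

### The arm

A 6-joint arm with a two-finger parallel gripper is mounted at the origin on the work surface. World frame = base frame: x ahead of the robot, y to its left, z up, the work surface at z = 0. Lengths are in mm, angles in rad, forces in N, time in s.
With the tool pointing down it reaches from about 350 to 725 mm from the base axis. Payload 4.3 kg.
Tool frame: the origin (TCP) lies on the centre line of the jaws, within the pads' length; the fingertips stand ctrl.tcp_to_tips ahead of it and the grasp point (between the pads) lies 5 mm behind it (ctrl.tcp_to_tips is the distance from the TCP to the fingertips, in mm); z points along the fingers, y is the direction in which the jaws open and shut (so a half turn about z gives the same grasp; the last joint's range is limited). The gripper opens to 85 mm and grips with 20 to 120 N. Pads are 22 mm wide; open, the fingers measure 114 mm over their backs; the gripper's body (76 mm by 85 mm) begins 54 mm behind the grasp point. The pads swing forward as they close: fully open they stand 13 mm farther back than shut.
Start: joints at [1.116, 0.377, 0.081, 1.274, 0, 1.46], TCP at [194.363, 541.192, 245.329] pointing down, gripper open.
Joint ranges: [-2.72, 2.72], [-0.84, 1.66], [-1.02, 1.22], [-1.77, 2.12], [-1.37, 1.28], [-3.14, 3.14]. Speed limits (rad/s): [2.57, 2.57, 3.14, 3.14, 3.14, 3.14].

### API

Orientations are given as a unit quaternion [x, y, z, w].
In Python, from cell import ctrl, imaging, hand_in gives the robot as it stands.
- The arm moves only by the tool apply_moves, never from a script. Its argument "steps" is one flat list of numbers, 5 for each row, row after row: the closure, from -1 (fully open) to 1 (shut), then the shift along the world's x, y, z in cm, then the turn about the world's z in rad. In form: [hand, tx, ty, tz, roll, hand, tx, ty, tz, roll, ...]. A call has 1 to 8 rows; each row shifts and turns the commanded pose from where the row before left it; what a row does not reach is not made up. A row lasts 1/10 s, in which the tool goes at most 50 mm and 8.59 degrees, less where a joint would pass 70% of its speed; a pose out of reach is approached as far as the arm can. A call is refused whole if a number of a shift passes 5 or a number of a turn 0.15, either way. A call with a gripper value outside its range is refused whole. The fingers move at their own pace and stop on an object; "force" is the grip in N (left out, the last holds). Time passes only in rows, so rows that do not move let the fingers close. It gives the time, the measured TCP pose, the force and the opening at its end, in the units of the state.
- ctrl.get_state(): the state, without advancing time (a new reading comes with each control period).
- imaging.snapshot(name): name is "side" or "top"; returns a dict with "frame" (480x640x3 uint8, blue, green, red), "intrinsics" (3x3 intrinsics, pixels), "pose" (4x4, takes a point from camera to world coordinates). Camera axes: x right, y down, z forward; pixel columns grow to the right and rows downward; lengths in mm; the calibration is good to about 2 mm. A picture is of the moment at which its call begins. There is no depth.
- hand_in(): hands the job in, once; it reports no verdict.
The state is a dict: "time": time; "qpos": joint angles; "joint_velocities": joint speeds; "effort": joint torques, N m; "tcp_pos": TCP position; "tcp_rot": TCP orientation; "wrist_force": force on the tool from outside, world axes, zero at the start; "moment": the same for the moment, N m; "grip_width": opening from 0.0 (shut) to 1.0 (fully open).
Only numpy, scipy, OpenCV 4.12 (cv2) and the standard library are available. Lean on these libraries where they do the work, as an engineer would, in place of code of your own. Each camera call takes 0.05 s, during which the arm holds its last target.

### The job

Hold the belt finisher's sprung tensioner arm back so that a new sanding belt can be slipped on: take the tapered wooden wedge out of its pigeonhole, push it thin end first between the fixed fence and the arm's roller until the arm's pointer lines up with the setting clip on the scale, and leave the wedge lying flat in there holding the arm by itself. The plain bar in the other pigeonhole and all the other things on the bench stay where they are, and the setting clip must not be moved.

Things in the scene. Friction and masses are not known exactly. Their poses are not given: they have to be found in the camera images.
- wedge: loose wooden wedge, 200 mm long, 36 high, 0.13 to 0.21 kg. Origin: underside, middle of the handle; x to the thin end, z up. Handle 24 mm wide (y -12 to 12), x -25 (butt) to 25. Taper x 25 to 175: straight face at y = -19; sloping face from y = 19 (x = 25) to y = -7 (x = 175), so 38 to 12 mm thick. Starts in one of the rack's bays (which varies), 55 to 65 mm of thin end out, handle under the roof.
- wedge_tip (a point): middle of the wedge's thin end, 18 mm above its underside (wedge x = 175, y = -13). The wedge has to be drawn out of the rack by this end, put down, and taken again by the handle before it can enter the finisher. Its slope is 0.173: 10 mm of push gives about 0.021 rad of arm. Friction on the fence then keeps it in (self-locking).
- bar: loose plain wooden bar, 200 x 30 x 36 mm high, no taper, in the other bay of the rack; origin on its underside 25 mm from its inner end, x towards its outer end. Leave it.
- rack: fixed plywood rack, two roofed bays side by side. Origin on the table; z up, mouth looks to its -y. 170 mm wide in x; y from -75 (mouth) to 85 (closed back). Bay floor 20 mm above the table, roof underside 70, roof top 78. Bays 70 wide, centred at x = -40 and 40, walls 10. Wedge and bar lie in them pointing to -y.
- finisher: fixed blue machine base, 340 (x) x 260 (y) x 16 mm thick. Origin: centre of its underside, on the table; z up. It carries the fence (see mouth), the tensioner (vertical pivot at x = -40, y = -50), a fixed rubber drum of radius 44 at x = 75, y = 70 (top 78, hub 86 mm) and, on the +x side, a white sector scale about the pivot with a black tick every 0.04 rad (5 mm).
- mouth (a point): on the working face of the aluminium fence, at its +y end, level with the base's top (finisher x = -90, y = 60, z = 16 mm); axes as the finisher's. Fence: face at x = -90, 24 thick, y from 60 to -100, top 46 mm above the table. The wedge enters here moving to the finisher's -y, straight face on the fence, underside on the base's top.
- tensioner (a joint): angle of the sprung tensioner arm, rad: 0 at rest, growing as its roller is pushed away from the fence (clockwise from above), to 0.36 at most. Spring torque 1.2 N m/rad x (angle + 0.25), so 4 to 7 N at the roller; pushing the wedge in takes about 5 to 15 N. The wedge can bring it to about 0.27.
- roller: the free-turning rubber idler roller on the end of the tensioner arm, radius 15 mm, from 17 to 45 mm above the table; origin on its axis, 17 mm above the table, 82 mm from the pivot. At rest its axis is at finisher x = -59, y = 30, leaving 16 mm between fence and roller. An aluminium pointer is fixed to the arm and turns with it.
- pointer (a point): mark on the arm's pointer, near the pointer's tip, 122 mm from the pivot, 40 mm above the table
- clip (a joint): angle of the setting clip on the scale in rad, same zero and sense as joint tensioner, 0.11 to 0.22; stiff friction, not to be moved
- clip_mark (a point): on the line of the setting clip (a small steel block with a tongue on the scale's outer edge), 122 mm from the pivot: pointer and clip_mark lie over each other when aligned
- glue_jar: jar, diameter 44, height 60 mm, standing on the finisher's base in its +x -y corner; origin underside
- polish_tin: tin, diameter 68, height 35 mm, on the rack's roof; origin underside
- spray_bottle: white bottle, diameter 60, height 160 mm, standing by the rack's mouth on its +x side; origin underside
- can: can, diameter 60, height 100 mm, on the table close to the finisher's +y edge; origin underside
- hammer: hammer, 220 mm long, lying near the robot; origin underside
- shoe_brush: wooden brush 150 x 50 x 42 mm high; origin underside
Mind the look-alikes: they are no part of the job. What is shaped like the wedge but purple or yellow is not meant.

How it is judged (in metres and radians):
On the way, in this order (a step that is already met when the one before it is completed fails the run):
1. the whole wedge is out in front of the rack's mouth (y of wedge in the frame of rack below -0.1 m), for 0.1 s.
2. the wedge has begun to push the tensioner arm back (contact force between wedge and roller above 0.5 N and value of joint tensioner above 0.03 rad), for 0.1 s.
At the end, for the whole second after the job is handed in: The wedge lies flat on the finisher's base (within 0.08 rad), along the fence (within 0.1 rad), thin end past the roller, at rest, pressed by the tensioner arm, and the pointer is within 4 mm of the clip's line; nothing else holds the arm (horizontal distance between pointer and clip_mark below 0.004 m and contact force between wedge and roller above 1 N and contact force between wedge and finisher above 1 N and z of wedge in the frame of finisher between 0.012 and 0.021 m and angle between wedge's own z axis and vertical below 0.08 rad and y of wedge_tip in the frame of finisher below 0 m and angle between the x axis of wedge and the y axis of finisher, either way round below 0.1 rad and linear speed of wedge below 0.01 m/s and velocity of joint tensioner below 0.03 rad/s); the robot touches nothing.
It fails at once if the setting clip was moved (over 3 mm) (distance of clip_mark from where it was at the start of the episode above 0.003 m).
It fails at once if the bar was moved (over 30 mm) (distance of bar from where it was at the start of the episode above 0.03 m).
It fails at once if a bystander was moved over 30 mm or knocked over (distance of any of glue_jar, polish_tin, spray_bottle, can, hammer, shoe_brush from where it was at the start of the episode above 0.03 m or angle between any of spray_bottle, can, glue_jar's own z axis and vertical above 0.5 rad).
It also fails if it takes over 58 s, if anything falls off the work surface, if the arm or the gripper's body presses on something with over 40 N, if the wrist force passes 120 N, or if a joint passes its speed limit or range.

## Working session

There is one attempt and no reset: what is moved stays moved. The work goes in short steps, Python scripts to look and compute and a tool call to move; the robot and the scene stay as the last step left them, time stands still between calls to the robot, and variables do not carry over. Pictures are saved under pics/ and viewed, and the job is handed in when it is done.

Besides the shell and the picture viewer there is one more tool, called after "Call:" in YAML: its name, and indented under it one key for each argument. apply_moves: Moves the arm, as the interface text tells. Its arguments: {"type":"object","properties":{"steps":{"type":"array","items":{"type":"number"}},"force":{"type":"number"}},"required":["steps"]}

```bash
ls; mkdir -p pics; python3 - <<'E'
from cell import ctrl, imaging
import cv2, numpy as np, pickle
for n in ("side","top"):
    s=imaging.snapshot(n); cv2.imwrite(f"pics/{n}0.png",s["frame"]); pickle.dump(s,open(f"{n}0.pkl","wb"))
    print(n,np.round(s["intrinsics"],1).tolist(),np.round(s["pose"],3).tolist())
print(ctrl.get_state(),ctrl.tcp_to_tips)
E
```

```text
pics
side [[579.2, 0.0, 318.4], [0.0, 579.2, 239.7], [0.0, 0.0, 1.0]] [[0.673, -0.482, 0.562, -433.613], [-0.74, -0.435, 0.513, -825.002], [-0.003, -0.761, -0.649, 1206.274], [0.0, 0.0, 0.0, 1.0]]
top [[560.9, 0.0, 314.0], [0.0, 560.9, 242.7], [0.0, 0.0, 1.0]] [[-0.002, -0.991, 0.134, 333.85], [-1.0, 0.002, -0.001, 99.385], [0.0, -0.134, -0.991, 1531.934], [0.0, 0.0, 0.0, 1.0]]
{'time': 0.1, 'qpos': array([ 1.11568713e+00,  3.78015611e-01,  7.97927629e-02,  1.27438254e+00,
       -1.18367422e-06,  1.46046851e+00]), 'joint_velocities': array([ 0.00118906, -0.00099785,  0.00157319,  0.00188079,  0.00063995,
        0.00184593]), 'effort': array([ 1.37546158e-03, -4.64695001e+01,  2.70582318e+01,  1.20971416e-02,
       -1.18603562e-04, -1.02354264e-05]), 'tcp_pos': array([194.11532025, 540.66872162, 244.45253177]), 'tcp_rot': array([ 1.71538020e-01,  9.85177085e-01, -8.68786880e-04, -2.51766225e-04]), 'wrist_force': array([0.3479209 , 0.10504607, 0.3156791 ]), 'moment': array([-0.04772167,  0.00649031,  0.04604318]), 'grip_width': 1.0011506822399758} 14.0
```

View pics/side0.png

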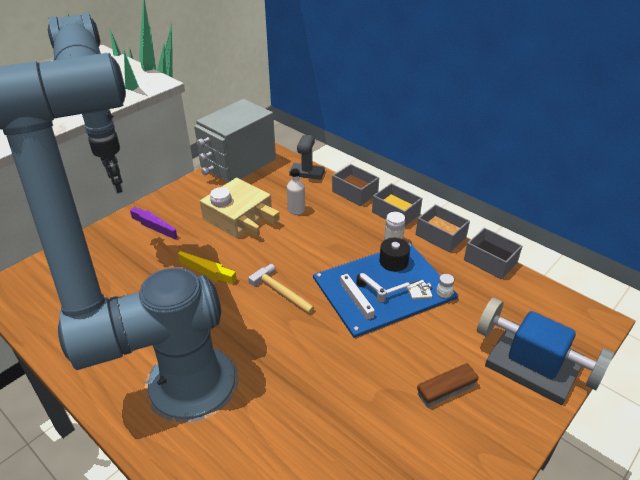

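View pics/top0.png

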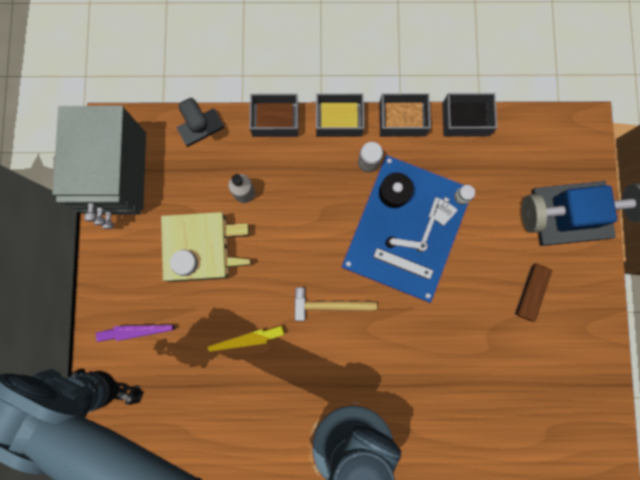

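```bash
python3 - <<'E'
import cv2
s=cv2.imread("pics/side0.png");t=cv2.imread("pics/top0.png")
a=cv2.resize(t[195:295,150:270],None,fx=5,fy=5,interpolation=cv2.INTER_CUBIC)
cv2.imwrite("pics/c1.png",a)
cv2.imwrite("pics/c2.png",cv2.resize(s[165:245,190:320],None,fx=6,fy=6,interpolation=cv2.INTER_CUBIC))
cv2.imwrite("pics/c3.png",cv2.resize(t[135:305,335:485],None,fx=3.5,fy=3.5,interpolation=cv2.INTER_CUBIC))
E
```

```text
(no output)
```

View pics/c1.png

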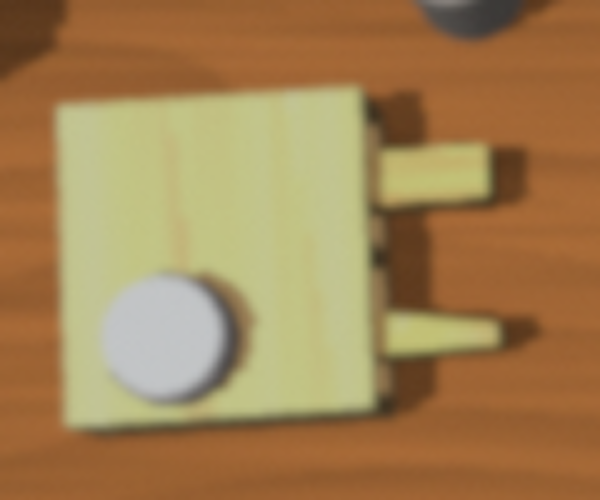

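View pics/c2.png

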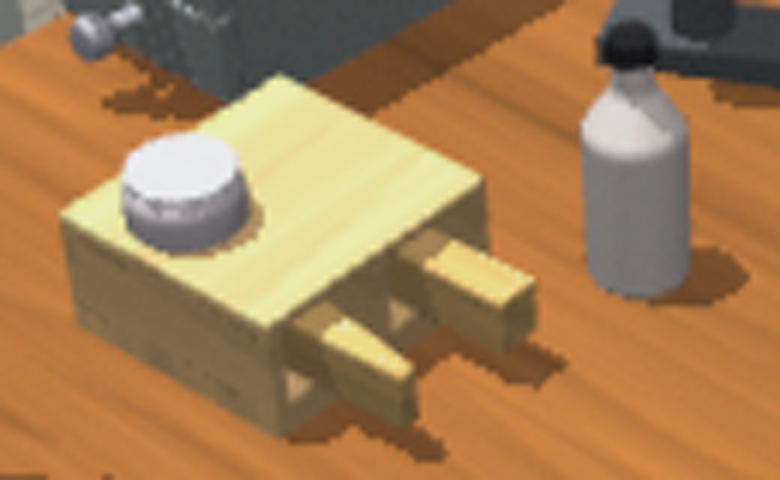

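View pics/c3.png

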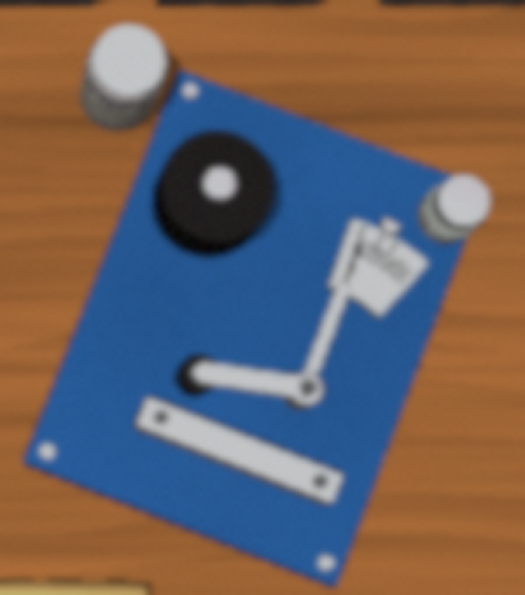

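Candidates for the wedge (top view): the tapered natural-wood piece in the lower bay at (237,262), the plain constant-width bar at (237,230), the purple look-alike at (135,332) and the yellow look-alike at (247,340). By the description I take the tapered piece at (237,262). The close crops confirm it narrows towards the outside end, with the bar next to it staying the same width. The clip tongue is near (446,199) and the can is at (371,155).

```bash
cat > h.py <<'E'
import numpy as np, cv2, pickle
def ray(s,p,z):
    K=s["intrinsics"];T=s["pose"]
    d=T[:3,:3]@np.linalg.inv(K)@np.array([p[0],p[1],1.]);o=T[:3,3]
    return o+d*(z-o[2])/d[2]
def proj(s,X):
    T=s["pose"];c=T[:3,:3].T@(np.asarray(X,float)-T[:3,3]);u=s["intrinsics"]@c;return u[:2]/u[2]
def tri(s1,p1,s2,p2):
    A=[];b=[]
    for s,p in((s1,p1),(s2,p2)):
        d=s["pose"][:3,:3]@np.linalg.inv(s["intrinsics"])@np.array([p[0],p[1],1.]);d/=np.linalg.norm(d)
        M=np.eye(3)-np.outer(d,d);A.append(M);b.append(M@s["pose"][:3,3])
    return np.linalg.lstsq(np.vstack(A),np.hstack(b),rcond=None)[0]
def load(n): return pickle.load(open(n+".pkl","rb"))
def quad(m):
    c=max(cv2.findContours(m.astype(np.uint8),cv2.RETR_EXTERNAL,cv2.CHAIN_APPROX_NONE)[0],key=cv2.contourArea)
    h=cv2.convexHull(c)
    for e in np.arange(.01,.1,.003):
        a=cv2.approxPolyDP(h,e*cv2.arcLength(h,True),True)
        if len(a)<=4: break
    q=a[:,0].astype(float); hp=c[:,0].astype(float); L=[]
    for i in range(len(q)):
        p,r=q[i],q[(i+1)%len(q)];d=(r-p);l=np.linalg.norm(d);n=np.array([-d[1],d[0]])/l;t=(hp-p)@d/l**2
        k=(abs((hp-p)@n)<2)&(t>.1)&(t<.9)
        v=cv2.fitLine(hp[k].astype(np.float32),cv2.DIST_HUBER,0,.01,.01).ravel();nn=np.array([-v[1],v[0]]);L.append(np.array([nn[0],nn[1],-nn@v[2:]]))
    out=[]
    for i in range(len(q)):
        x=np.cross(L[i-1],L[i]);out.append(x[:2]/x[2])
    return np.array(out)
E
python3 - <<'E'
from h import *
t=load("top0");s=load("side0")
for n,v in(("top",t),("side",s)):
    hsv=cv2.cvtColor(v["frame"],cv2.COLOR_BGR2HSV)
    x0,x1,y0,y1=(335,480,140,310) if n=="top" else (305,465,235,340)
    m=cv2.inRange(hsv,(95,120,60),(125,255,255));w=np.zeros_like(m);w[y0:y1,x0:x1]=m[y0:y1,x0:x1]
    q=quad(w);P=np.array([ray(v,p,16) for p in q]);print(n,q.round(1).tolist());print(P[:,:2].round(1).tolist(),np.linalg.norm(P-np.roll(P,-1,0),axis=1).round(1),P.mean(0).round(1))
# rack roof: yellowish pale
hsv=cv2.cvtColor(t["frame"],cv2.COLOR_BGR2HSV);print(hsv[225,190],hsv[250,215],hsv[262,237],hsv[285,190])
m=cv2.inRange(hsv,(20,50,120),(35,200,255));w=np.zeros_like(m);w[200:290,155:255]=m[200:290,155:255];cv2.imwrite("pics/m1.png",cv2.resize(w[195:295,150:270],None,fx=4,fy=4,interpolation=0))
w2=w.copy();w2[:,225:]=0;
q=quad(cv2.morphologyEx(w,cv2.MORPH_OPEN,np.ones((25,25))));print("roof",q.round(1).tolist(),[ray(t,p,78)[:2].round(1).tolist() for p in q])
w3=w.copy();w3[:,:226]=0;w3[:246]=0
k=np.argwhere(w3>0)
for c in range(226,254):
    r=k[k[:,1]==c][:,0]
    if len(r): print(c,r.min(),r.max(),end='; ')
E
```

```text
top [[386.29998779296875, 155.89999389648438], [460.29998779296875, 184.8000030517578], [430.8999938964844, 301.6000061035156], [342.5, 266.29998779296875]]
[[783.2, -103.5], [700.5, -306.8], [379.3, -215.8], [474.9, 21.3]] [219.4 333.9 255.7 332.6] [ 584.5 -151.2   16. ]
side [[458.6000061035156, 296.29998779296875], [353.70001220703125, 336.70001220703125], [311.8999938964844, 275.0], [409.29998779296875, 242.6999969482422]]
[[679.9, -345.2], [366.3, -218.8], [464.7, 22.7], [777.6, -105.3]] [338.2 260.8 338.1 259.1] [ 572.1 -161.7   16. ]
[ 30  82 195] [ 31  68 196] [ 30  98 193] [ 13 171 160]
roof [[222.5, 213.39999389648438], [200.0, -579.5], [inf, -inf], [162.0, 215.1999969482422]] [[609.4, 339.2], [3241.4, 465.6], [nan, nan], [604.9, 498.5]]
226 258 265; 227 257 265; 228 257 265; 229 257 265; 230 257 265; 231 257 265; 232 257 265; 233 257 265; 234 257 265; 235 257 265; 236 258 265; 237 258 265; 238 258 265; 239 258 265; 240 258 265; 241 258 265; 242 258 265; 243 258 264; 244 258 264; 245 259 264; 246 259 264; 247 259 264; 248 259 264; 249 260 264; h.py:28: RuntimeWarning: divide by zero encountered in divide
  x=np.cross(L[i-1],L[i]);out.append(x[:2]/x[2])
h.py:4: RuntimeWarning: invalid value encountered in matmul
  d=T[:3,:3]@np.linalg.inv(K)@np.array([p[0],p[1],1.]);o=T[:3,3]
h.py:5: RuntimeWarning: invalid value encountered in divide
  return o+d*(z-o[2])/d[2]
```

View pics/m1.png

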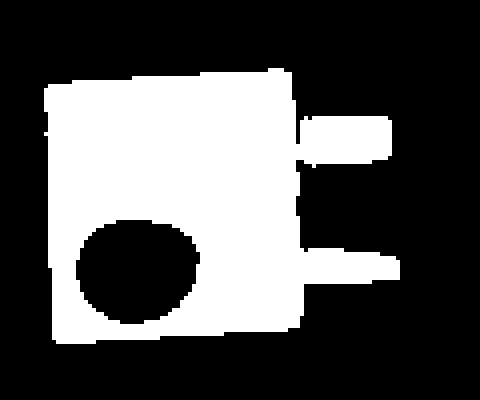

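```bash
python3 - <<'E'
import cv2
s=cv2.imread("pics/side0.png");t=cv2.imread("pics/top0.png")
cv2.imwrite("pics/d1.png",cv2.resize(s[255:335,330:460],None,fx=6,fy=6,interpolation=cv2.INTER_CUBIC))
cv2.imwrite("pics/d2.png",cv2.resize(t[185:285,365:475],None,fx=6,fy=6,interpolation=cv2.INTER_CUBIC))
E
```

```text
(no output)
```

View pics/d1.png

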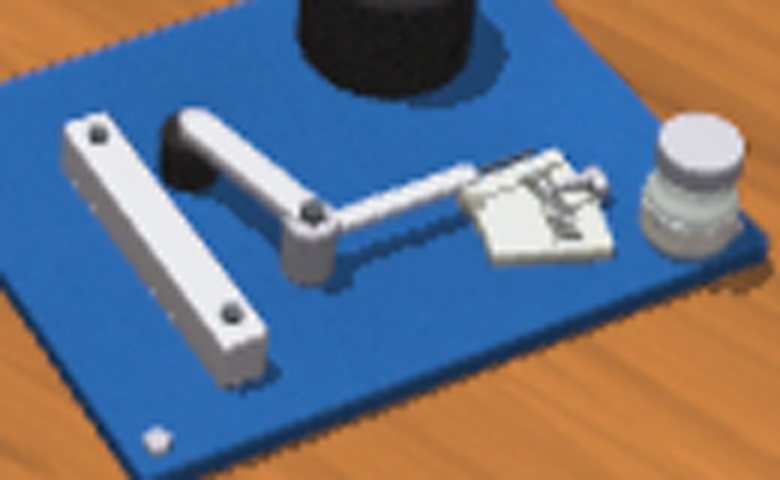

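View pics/d2.png

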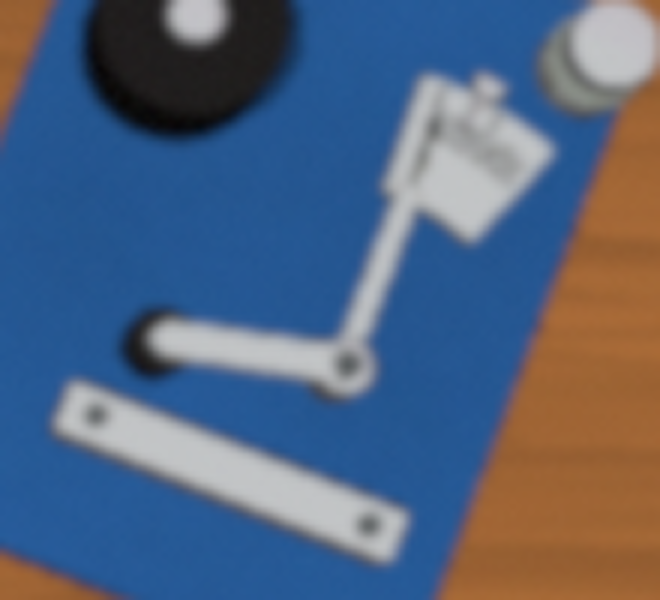

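```bash
python3 - <<'E'
from h import *
t=load("top0");s=load("side0")
T={"b1":(380.8,253.8),"b2":(425.9,272.1),"piv":(422.4,245.2),"clip":(445.8,199.3),"rol":(390.6,241.1)}
S={"b1":(345.9,276.9),"b2":(368.3,306.9),"piv":(381.8,290.1),"clip":(428.8,285.1),"rol":(361.7,275.5)}
for k in T: print(k,"tri",tri(t,T[k],s,S[k]).round(1),"top46",ray(t,T[k],46).round(1),"side46",ray(s,S[k],46).round(1))
print("hub",ray(t,(397.4,187.4),86))
F=np.array([[-102,-20],[-40,-50],[75,70]]);P=[]
tb=lambda k,z:(ray(t,T[k],z)[:2])
sb=lambda k,z:(ray(s,S[k],z)[:2])
for nm,f in(("top",tb),("side",sb)):
  print(nm,(f("b1",47)+f("b2",47))/2, np.arctan2(*((f("b1",47)-f("b2",47)))), )
# wedge: top at z=56
for c,r0,r1 in((228,256.5,265.5),(238,257.5,265.5),(248,258.5,264.5)):
  print("wedge",ray(t,(c,r0),56)[:2].round(1),ray(t,(c,r1),56)[:2].round(1))
print("tip",ray(t,(249.6,262),56).round(1))
print("mouth",ray(t,(223.2,214),78),ray(t,(225.2,277),78), ray(t,(161.5,216),78),ray(t,(163.5,281),78))
E
```

```text
b1 tri [503.4 -78.   46.4] top46 [505.3 -79.7  46. ] side46 [501.7 -76.3  46. ]
b2 tri [ 455.1 -197.5   45.5] top46 [ 456.2 -198.5   46. ] side46 [ 453.3 -196.9   46. ]
piv tri [ 526.2 -188.9   51. ] top46 [ 528.2 -191.3   46. ] side46 [ 528.6 -185.1   46. ]
clip tri [ 656.4 -261.8   23.2] top46 [ 653.2 -258.    46. ] side46 [ 633.3 -271.5   46. ]
rol tri [ 538.9 -106.    44.4] top46 [ 539.5 -106.5   46. ] side46 [ 536.6 -106.3   46. ]
hub [ 676.84344775 -121.79077031   86.        ]
top [ 480.65834586 -138.95404574] 0.39183158802636325
side [ 476.69127834 -137.23157836] 0.3820608885257794
wedge [497.7 326.1] [473.8 325.6]
wedge [495.  299.6] [473.8 299.2]
wedge [492.3 273.1] [476.4 272.8]
tip [483.  268.7  56. ]
mouth [607.88966482 337.43656162  78.        ] [441.78465315 328.94356519  78.        ] [602.82998582 499.75390171  78.        ] [431.70319364 488.63561018  78.        ]
```

Finisher origin is about (581,−158) with yaw −0.386, and three independent features agree on it. The wedge's thin end is at about (483,269), yaw about 0.05. Next I move over it.

Call:
apply_moves:
  steps: [-0.4, 3.6, -3.0, 0, -0.147, -0.4, 3.6, -3.0, 0, -0.147, -0.4, 3.6, -3.0, 0, -0.147, -0.4, 3.6, -3.0, 0, -0.147, -0.4, 3.6, -3.0, 0, -0.147, -0.4, 3.6, -3.0, 0, -0.147, -0.4, 3.6, -3.0, 0, -0.147, -0.4, 3.6, -3.2, 0, -0.147]
  force: 60

```text
time: 0.9
tcp_pos: [483.3, 297.7, 244.9]
tcp_rot: [0.691, 0.723, -0.0, -0.0]
wrist_force: [0.6, 0.9, -0.7]
grip_width: 0.698
```

Call:
apply_moves:
  steps: [-0.4, 0, 0, -3, 0, -0.4, 0, 0, -3, 0, -0.4, 0, 0, -3, 0, -0.4, 0, 0, -2, 0, -0.4, 0, 0, 0, 0, -0.4, 0, 0, 0, 0]

```text
time: 1.5
tcp_pos: [482.0, 299.0, 135.3]
tcp_rot: [0.689, 0.725, -0.001, -0.0]
wrist_force: [-0.4, 0.4, 0.3]
grip_width: 0.697
```

```bash
python3 - <<'E'
from h import *
from cell import ctrl,imaging
st=ctrl.get_state();print(st["tcp_pos"],st["tcp_rot"],st["qpos"].round(2),st["time"],st["grip_width"],st["wrist_force"])
for n in("top","side"):
    v=imaging.snapshot(n);pickle.dump(v,open(n+"1.pkl","wb"))
    u=proj(v,[483,298,50]).astype(int);print(u)
    c=v["frame"][max(u[1]-50,0):u[1]+50,max(u[0]-65,0):u[0]+65];cv2.imwrite(f"pics/e_{n}.png",cv2.resize(c,None,fx=5,fy=5,interpolation=2))
E
```

```text
[481.99906273 298.99861625 135.28886691] [ 6.89207801e-01  7.24563506e-01 -5.50886897e-04 -1.69639862e-04] [ 0.44  0.42 -0.15  1.   -0.    1.96] 1.5 0.697469440596785 [-0.40782975  0.36351544  0.29033807]
[238 262]
[252 223]
```

View pics/e_side.png

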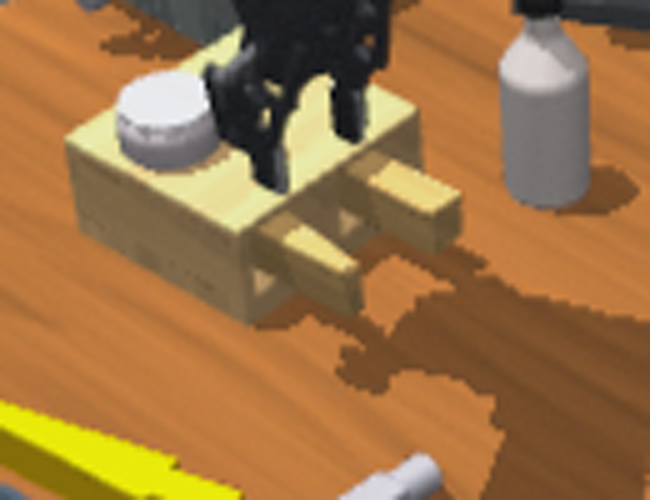

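View pics/e_top.png

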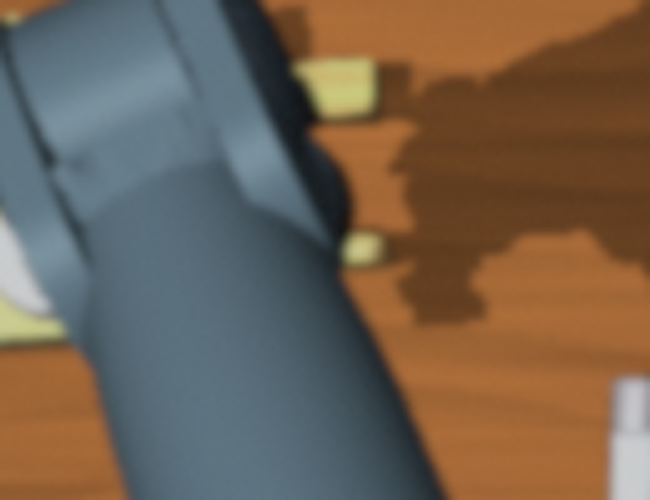

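The gripper is centred over the thin end, with open fingers on both sides of it and the bar clear. I go down to z of about 35.

Call:
apply_moves:
  steps: [-0.4, 0.05, -0.3, -3, 0, -0.4, 0, 0, -3, 0, -0.4, 0, 0, -2.5, 0, -0.4, 0, 0, -1.5, 0, -0.4, 0, 0, 0, 0]

```text
time: 2.1
tcp_pos: [482.1, 295.9, 34.4]
tcp_rot: [0.689, 0.725, -0.001, -0.0]
wrist_force: [-1.1, -0.3, -0.2]
grip_width: 0.702
```

Call:
apply_moves:
  steps: [1, 0, 0, 0, 0, 1, 0, 0, 0, 0, 1, 0, 0, 0, 0, 1, 0, 0, 0, 0, 1, 0, 0, 0, 0, 1, 0, 0, 0, 0, 1, 0, 0, 0, 0]
  force: 70

```text
time: 2.8
tcp_pos: [484.3, 296.8, 37.1]
tcp_rot: [0.689, 0.725, 0.002, 0.001]
wrist_force: [-0.9, -0.3, 6.3]
grip_width: 0.192
```

Call:
apply_moves:
  steps: [1, 0.1, -1.5, 0.2, 0, 1, 0.1, -2.0, 0, 0, 1, 0.1, -2.0, 0, 0, 1, 0.1, -2.0, 0, 0, 1, 0.1, -2.0, 0, 0, 1, 0.1, -2.0, 0, 0, 1, 0.1, -2.0, 0, 0, 1, 0.1, -1.0, 0, 0]

```text
time: 3.6
tcp_pos: [490.0, 148.9, 37.0]
tcp_rot: [0.69, 0.724, -0.001, -0.0]
wrist_force: [-0.3, -0.6, -2.0]
grip_width: 0.189
```

Call:
apply_moves:
  steps: [1, 0.3, -2.0, 0, 0, 1, 0.3, -1.5, 0, 0, 1, 0.3, -1.0, 0, 0, 1, 0, 0, 0, 0, 1, 0, 0, 0, 0]

```text
time: 4.1
tcp_pos: [499.7, 106.4, 37.3]
tcp_rot: [0.689, 0.724, 0.0, -0.0]
wrist_force: [-0.5, -0.4, -1.9]
grip_width: 0.19
```

```bash
python3 - <<'E'
from h import *
from cell import ctrl,imaging
for n in("top","side"):
    v=imaging.snapshot(n);pickle.dump(v,open(n+"2.pkl","wb"))
    u=proj(v,[493,200,50]).astype(int);print(u)
    c=v["frame"][max(u[1]-60,0):u[1]+60,max(u[0]-80,0):u[0]+80];cv2.imwrite(f"pics/f_{n}.png",cv2.resize(c,None,fx=5,fy=5,interpolation=2))
E
```

```text
[275 258]
[276 235]
```

View pics/f_side.png

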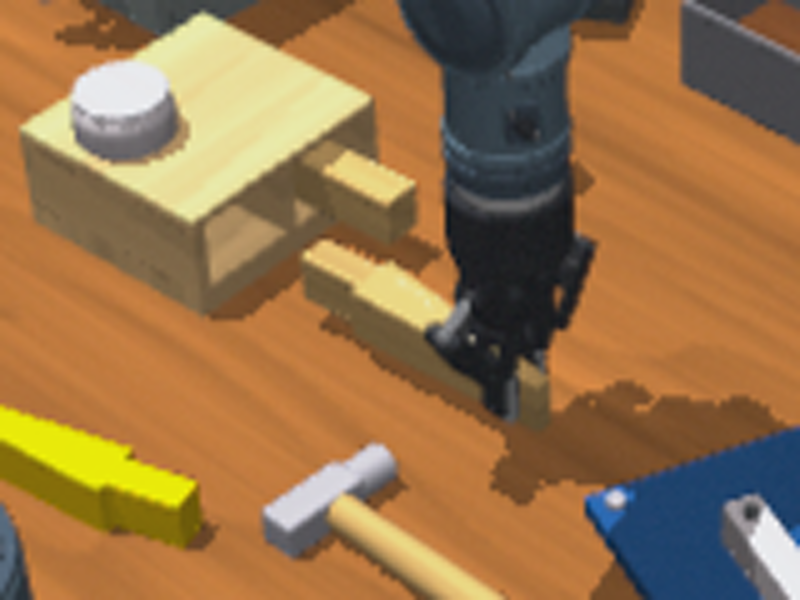

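View pics/f_top.png

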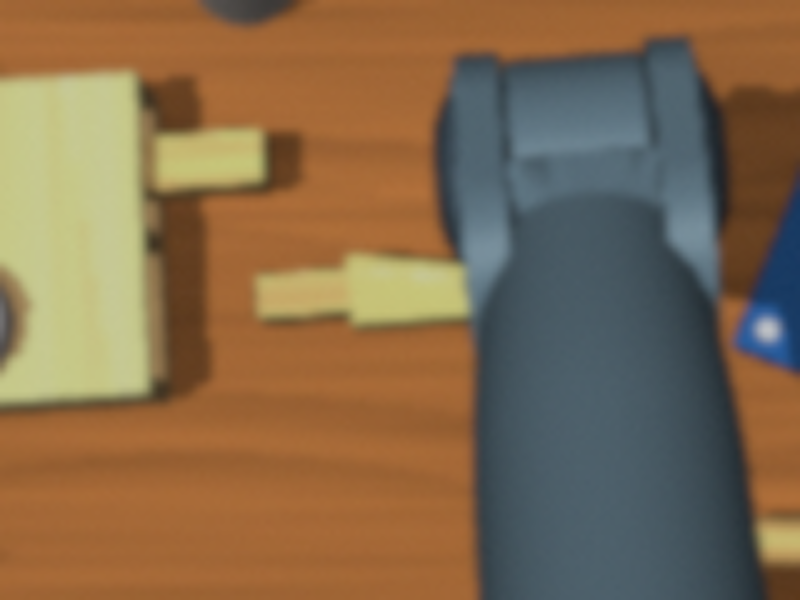

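The wedge is out and level. Its butt is at top-crop (255,298), about 40 mm in front of the mouth, and the bar is untouched. I put it down.

Call:
apply_moves:
  steps: [1, 0, 0, -0.7, 0, 1, 0, 0, -0.7, 0, 1, 0, 0, -0.4, 0, 1, 0, 0, -0.1, 0, 1, 0, 0, 0, 0]

```text
time: 4.7
tcp_pos: [499.5, 106.3, 18.0]
tcp_rot: [0.689, 0.725, -0.0, -0.0]
wrist_force: [0.0, -0.2, -2.8]
grip_width: 0.19
```

Call:
apply_moves:
  steps: [0.3, 0, 0, 0, 0, 0, 0, 0, 0, 0, -0.3, 0, 0, 0, 0, -0.4, 0, 0, 0, 0, -0.4, 0, 0, 2, 0, -0.4, 0, 0, 3, 0, -0.4, 0, 0, 4, 0, -0.4, 0, 0, 4, 0]

```text
time: 5.5
tcp_pos: [499.2, 106.1, 149.5]
tcp_rot: [0.689, 0.725, -0.0, -0.0]
wrist_force: [0.1, 0.0, -0.4]
grip_width: 0.698
```

Call:
apply_moves:
  steps: [-0.4, 0, -4, 1.5, 0, -0.4, 0, -4, 0, 0, -0.4, 0, -4, 0, 0, -0.4, 0, -4, 0, 0]

```text
time: 5.9
tcp_pos: [499.9, -55.2, 163.9]
tcp_rot: [0.689, 0.725, 0.0, 0.001]
wrist_force: [1.1, 0.3, -0.6]
grip_width: 0.702
```

```bash
python3 - <<'E'
from h import *
from cell import ctrl,imaging
print(ctrl.get_state()["tcp_pos"])
for n in("top","side"):
    v=imaging.snapshot(n);pickle.dump(v,open(n+"3.pkl","wb"))
    u=proj(v,[493,180,20]).astype(int);o=(max(u[0]-80,0),max(u[1]-60,0));print(o)
    c=v["frame"][o[1]:u[1]+60,o[0]:u[0]+80];cv2.imwrite(f"pics/g_{n}.png",cv2.resize(c,None,fx=5,fy=5,interpolation=2))
E
```

```text
[499.94616375 -55.23097415 163.87475333]
(np.int64(203), np.int64(199))
(np.int64(201), np.int64(185))
```

View pics/g_side.png

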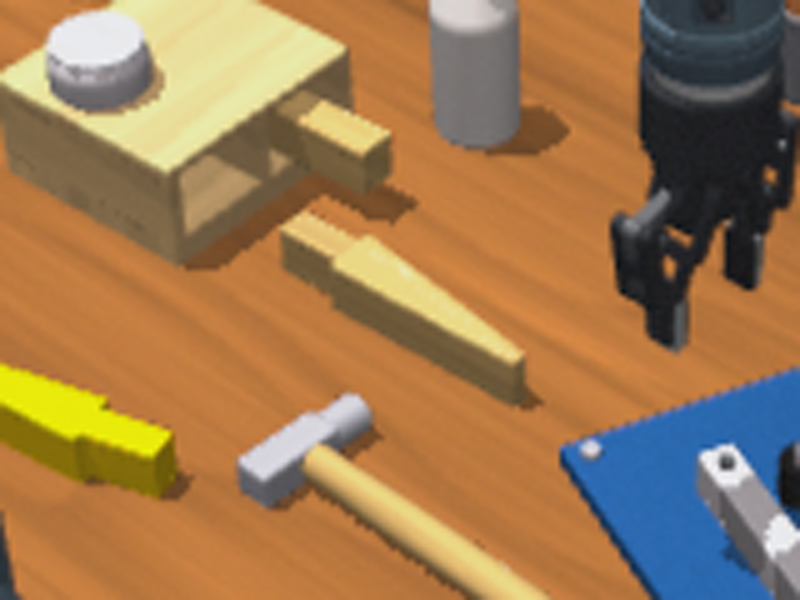

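View pics/g_top.png

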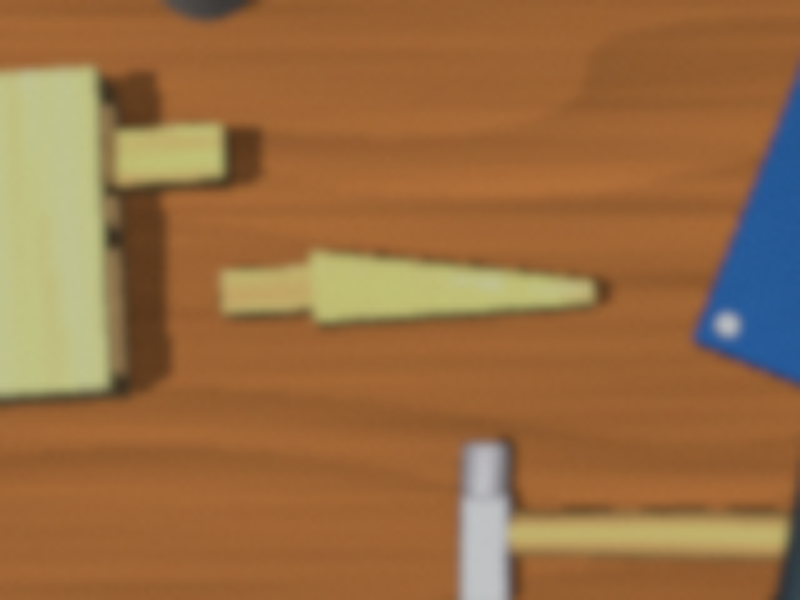

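```bash
python3 - <<'E'
from h import *
t=load("top3");s=load("side3")
f=lambda x,y,z=36:ray(t,((x+.5)/5-.5+203,(y+.5)/5-.5+199),z)[:2]
g=lambda x,y,z=36:ray(s,((x+.5)/5-.5+201,(y+.5)/5-.5+185),z)[:2]
hsv=cv2.cvtColor(t["frame"],cv2.COLOR_BGR2HSV);m=cv2.inRange(hsv,(20,60,110),(35,200,255));m[:,:245]=0;m[:240]=0;m[268:]=0;m[:,325:]=0
L=[];U=[]
for c in range(246,322):
    r=np.where(m[:,c])[0]
    if len(r): L.append((c,r.max()+.5));U.append((c,r.min()-.5))
L=np.array(L);U=np.array(U);print(L[0],L[-1])
def fit(A,a,b):
    k=(A[:,0]>a)&(A[:,0]<b);P=np.array([ray(t,p,36)[:2] for p in A[k]]);q=np.polyfit(P[:,1],P[:,0],1);return q
print("straight x=a*y+b",fit(L,270,320),"slope",fit(U,270,320),"handle",fit(L,247,263),fit(U,247,263))
print("butt",f(220,270),f(222,317),"shoulder",f(312,250),f(315,324),"tip",f(598,280),f(598,303))
print("side butt",g(282,228),g(307,212),"tip",g(523,356),"shoulder", g(332,258),g(375,236))
E
```

```text
[248.  260.5] [321.  258.5]
straight x=a*y+b [-6.71698513e-02  4.95499259e+02] slope [1.05781536e-01 4.97517470e+02] handle [-1.96084769e-02  4.91889779e+02] [-4.49138611e-02  5.22494316e+02]
butt [510.36851523 279.39398943] [485.01429501 277.96027191] shoulder [521.10164891 230.09958962] [481.15703985 228.09836926] tip [504.59463645  76.4310881 ] [492.1855334   76.47871918]
side butt [482.92132169 276.88618029] [504.66192556 276.79084434] tip [497.17038307  80.05587769] shoulder [483.66826966 231.91726007] [516.92978387 227.3281344 ]
```

Wedge found lying flat: yaw 0.067, handle middle at about (496.5,252.5). I go to the handle.

Call:
apply_moves:
  steps: [-0.4, 0, 4, 0, 0.017, -0.4, 0, 4, 0, 0, -0.4, 0, 4, 0, 0, -0.4, 0, 4, 0, 0, -0.4, 0, 4, 0, 0, -0.4, 0, 4, 0, 0, -0.4, -0.35, 4, 0, 0, -0.4, 0, 2.75, 0, 0]

```text
time: 6.8
tcp_pos: [495.1, 257.0, 163.4]
tcp_rot: [0.682, 0.731, 0.0, -0.0]
wrist_force: [1.1, -0.2, 0.4]
grip_width: 0.701
```

Call:
apply_moves:
  steps: [-0.4, 0, 0, -3, 0, -0.4, 0, 0, -3, 0, -0.4, 0, 0, -3, 0, -0.4, 0, 0, 0, 0]

```text
time: 7.2
tcp_pos: [492.2, 253.2, 69.4]
tcp_rot: [0.683, 0.731, -0.004, -0.002]
wrist_force: [-0.9, -0.4, -0.6]
grip_width: 0.698
```

Call:
apply_moves:
  steps: [-0.4, 0, 0, 0, 0, -0.4, 0, 0, 0, 0]

```text
time: 7.4
tcp_pos: [497.5, 254.4, 75.1]
tcp_rot: [0.683, 0.73, 0.001, 0.001]
wrist_force: [0.2, -0.1, 0.1]
grip_width: 0.699
```

Call:
apply_moves:
  steps: [-0.4, -0.1, -0.1, -2, 0, -0.4, 0, 0, -2, 0, -0.4, 0, 0, -1.3, 0, -0.4, 0, 0, 0, 0, -0.4, 0, 0, 0, 0]

```text
time: 7.9
tcp_pos: [496.0, 252.9, 21.2]
tcp_rot: [0.683, 0.73, 0.0, 0.0]
wrist_force: [-0.2, 0.3, -0.0]
grip_width: 0.698
```

Call:
apply_moves:
  steps: [1, 0, 0, 0, 0, 1, 0, 0, 0, 0, 1, 0, 0, 0, 0, 1, 0, 0, 0, 0, 1, 0, 0, 0, 0, 1, 0, 0, 0, 0, 1, 0, 0, 0, 0]
  force: 90

```text
time: 8.6
tcp_pos: [496.9, 253.2, 21.7]
tcp_rot: [0.683, 0.73, 0.001, 0.001]
wrist_force: [0.6, 0.1, 6.1]
grip_width: 0.269
```

```bash
cat >> h.py <<'E'
FO=np.array([581.3,-158.]);FY=-.386
c_,s_=np.cos(FY),np.sin(FY);FR=np.array([[c_,-s_],[s_,c_]])
def f2w(p): return FO+FR@np.asarray(p,float)
def w2f(p): return FR.T@(np.asarray(p,float)[:2]-FO)
E
python3 - <<'E'
from h import *
t=load("top0")
print("can",w2f(ray(t,(371,152),100)),"bottle",ray(t,(238,180),160))
for p in((-68,250),(-71,108),(-68,200),(-90,60)):print(p,f2w(p).round(1))
E
```

```text
can [134.07757623 168.70578936] bottle [678.9677071  288.64319199 160.        ]
(-68, 250) [612.4  99.2]
(-71, 108) [556.2 -31.2]
(-68, 200) [593.6  52.9]
(-90, 60) [520.5 -68.5]
```

Call:
apply_moves:
  steps: [1, 0, 0, 1.5, 0, 1, 0, 0, 3, 0, 1, 0, 0, 3.5, 0, 1, 2.5, -3.4, 0, -0.1, 1, 2.5, -3.4, 0, -0.1, 1, 2.5, -3.4, 0, -0.1, 1, 2.5, -3.4, 0, -0.1, 1, 1.5, -1.8, 0, -0.053]

```text
time: 9.4
tcp_pos: [611.5, 95.8, 99.8]
tcp_rot: [0.831, 0.556, -0.0, 0.0]
wrist_force: [0.5, -0.4, -1.5]
grip_width: 0.263
```

Call:
apply_moves:
  steps: [1, 0, 0, 0, 0, 1, 0, 0, 0, 0, 1, 0, 0, 0, 0]

```text
time: 9.7
tcp_pos: [609.1, 99.5, 99.8]
tcp_rot: [0.829, 0.559, -0.001, -0.001]
wrist_force: [0.2, -0.5, -2.2]
grip_width: 0.266
```

```bash
python3 - <<'E'
from h import *
from cell import ctrl,imaging
st=ctrl.get_state();r=st["tcp_rot"];print(st["tcp_pos"],"f",w2f(st["tcp_pos"]),"yaw",np.arctan2(r[1]**2-r[0]**2,2*r[0]*r[1]),st["wrist_force"])
for n in("top","side"):
    v=imaging.snapshot(n);pickle.dump(v,open(n+"4.pkl","wb"))
    u=proj(v,[570,20,50]).astype(int);o=(max(u[0]-80,0),max(u[1]-60,0));print(o)
    c=v["frame"][o[1]:u[1]+60,o[0]:u[0]+80];cv2.imwrite(f"pics/i_{n}.png",cv2.resize(c,None,fx=5,fy=5,interpolation=2))
E
```

```text
[609.06311647  99.51371765  99.77945102] f [-71.22987114 249.01889661] yaw -0.3846618519725592 [ 0.15601954 -0.50746435 -2.22222032]
(np.int64(263), np.int64(169))
(np.int64(256), np.int64(189))
```

View pics/i_side.png

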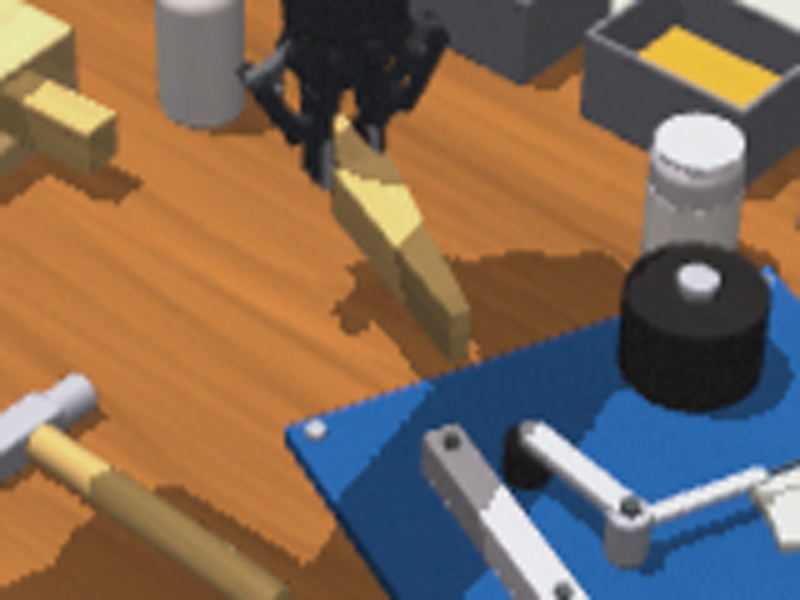

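View pics/i_top.png

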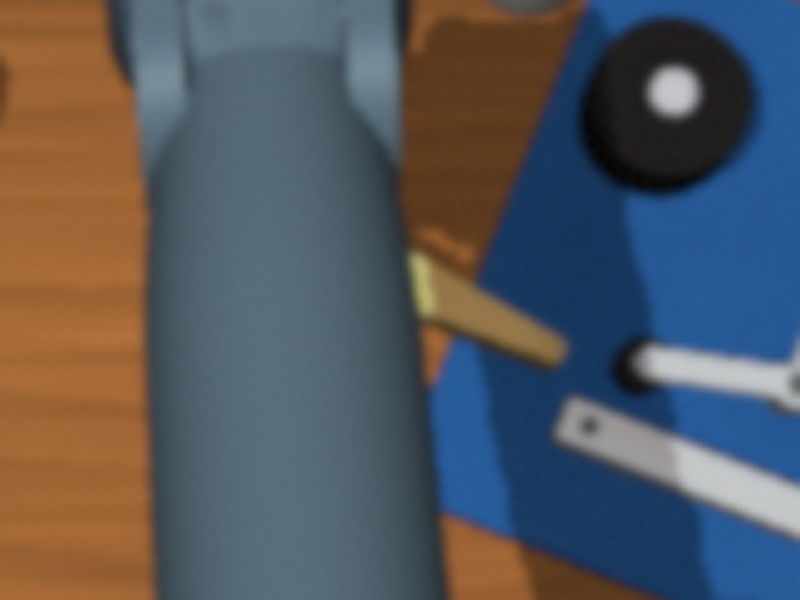

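The wedge is held level, and its tip is outside the mouth and above the base. I go down to just above the base's top.

Call:
apply_moves:
  steps: [1, 0, 0, -2, 0, 1, 0, 0, -2, 0, 1, 0, 0, -1.5, 0, 1, 0, 0, -0.5, 0, 1, 0, 0, 0, 0, 1, 0, 0, 0, 0]

```text
time: 10.4
tcp_pos: [610.7, 99.1, 41.1]
tcp_rot: [0.829, 0.559, 0.0, 0.0]
wrist_force: [1.2, 0.1, -1.9]
grip_width: 0.263
```

```bash
cat > look.py <<'E'
import sys
from h import *
from cell import ctrl,imaging
k=sys.argv[1]
st=ctrl.get_state();r=st["tcp_rot"];print(st["tcp_pos"].round(1),"f",w2f(st["tcp_pos"]).round(1),"yaw",round(np.arctan2(r[1]**2-r[0]**2,2*r[0]*r[1]),3),"F fin",(FR.T@st["wrist_force"][:2]).round(1),st["wrist_force"][2].round(1),st["time"])
out=[]
for n in("top","side"):
    v=imaging.snapshot(n);pickle.dump(v,open(n+k+".pkl","wb"))
    u=proj(v,[560,-80,40]).astype(int);o=(u[0]-50,u[1]-45);print(n,o)
    out.append(cv2.resize(v["frame"][o[1]:o[1]+95,o[0]:o[0]+100],None,fx=4,fy=6,interpolation=2) if 0 else cv2.resize(v["frame"][o[1]:o[1]+110,o[0]:o[0]+100],None,fx=4,fy=4,interpolation=2))
cv2.imwrite(f"pics/L{k}.png",np.hstack(out))
E
python3 look.py 5
```

```text
[610.7  99.1  41.1] f [-69.5 249.3] yaw -0.385 F fin [1.1 0.5] -1.9 10.4
top (np.int64(330), np.int64(188))
side (np.int64(309), np.int64(223))
```

View pics/L5.png

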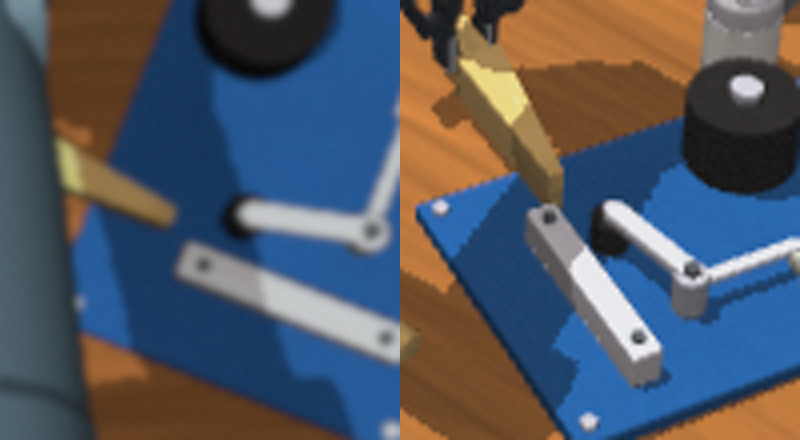

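The tip is lined up just inside the fence's working-face line. Left panel: tip face edge at (165,228), with the fence edge extrapolating to about (165,230). I advance along the fence with a 1.5 mm bias away from it.

Call:
apply_moves:
  steps: [1, -0.24, -0.98, -0.1, 0, 1, -0.376, -0.926, -0.1, 0, 1, -0.376, -0.926, 0, 0, 1, 0, 0, 0, 0, 1, 0, 0, 0, 0]

```text
time: 11.0
tcp_pos: [600.2, 69.8, 38.4]
tcp_rot: [0.83, 0.558, 0.0, -0.0]
wrist_force: [-0.0, -0.4, -1.8]
grip_width: 0.266
```

```bash
python3 look.py 6
```

```text
[600.2  69.8  38.4] f [-68.2 218.2] yaw -0.387 F fin [ 0.1 -0.4] -1.8 11.0
top (np.int64(330), np.int64(188))
side (np.int64(309), np.int64(223))
```

View pics/L6.png

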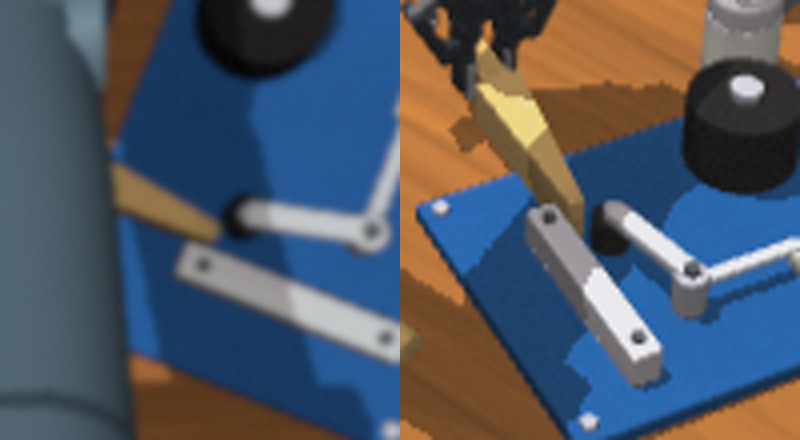

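Call:
apply_moves:
  steps: [1, -0.376, -0.926, 0, 0, 1, -0.376, -0.926, 0, 0, 1, -0.376, -0.926, 0, 0, 1, -0.376, -0.926, 0, 0, 1, -0.1, 0.04, 0, 0, 1, -0.1, 0.04, 0, 0, 1, 0, 0, 0, 0]

```text
time: 11.8
tcp_pos: [582.9, 34.4, 38.2]
tcp_rot: [0.83, 0.558, -0.0, -0.0]
wrist_force: [-3.9, 2.6, -2.3]
grip_width: 0.265
```

```bash
python3 look.py 7
```

```text
[582.9  34.4  38.2] f [-70.9 178.9] yaw -0.386 F fin [-4.6  1. ] -2.3 11.8
top (np.int64(330), np.int64(188))
side (np.int64(309), np.int64(223))
```

View pics/L7.png

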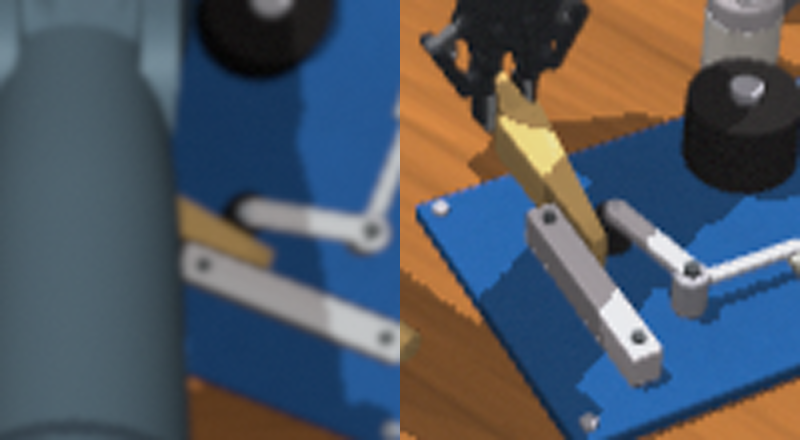

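```bash
python3 - <<'E'
from h import *
t=load("top0");s=load("side0")
piv=f2w((-40,-50));print("piv",piv)
ang=lambda p:np.arctan2(*(w2f(p)-[-40,-50])[::-1])
# pointer bar mask over blue
g=t["frame"].astype(int);m=(g[...,2]>110)
pts=[]
for r in range(223,239):
    cs=[c for c in range(424,440) if m[r,c]]
    w=g[r,420:442,2]-40.;w=np.clip(w,0,None);
    if cs: pts.append((np.average(np.arange(420,442),weights=w),r))
P=np.array([ray(t,p,40)[:2] for p in pts]);q=np.polyfit(P[:,0],P[:,1],1);print("top pts",np.round(pts,1).tolist()[::4]);print("ptr dir top (fin)",np.arctan(q[0])-FY,"pts ang",[round(ang(p),3) for p in P[::3]], "offset", q[0]*piv[0]+q[1]-piv[1])
g=s["frame"].astype(int);pts=[]
for c in range(388,406):
    w=np.clip(g[278:300,c,2]-60.,0,None);pts.append((c,np.average(np.arange(278,300),weights=w)))
P=np.array([ray(s,p,40)[:2] for p in pts]);q=np.polyfit(P[:,0],P[:,1],1);print("side pts",np.round(pts,1).tolist()[::4]);print("dir side",np.arctan(q[0])-FY,[round(ang(p),3) for p in P[::3]])
for z in(18,23,28):
    a=ray(t,(445.8,199.3),z)[:2];b=ray(s,(428.8,285.1),z)[:2]
    print(z,"clip top",ang(a),np.linalg.norm(a-piv),"side",ang(b),np.linalg.norm(b-piv))
def crop(n,v,o,w,h,f):
    cv2.imwrite(n,cv2.resize(v["frame"][o[1]:o[1]+h,o[0]:o[0]+w],None,fx=f,fy=f,interpolation=2))
a=cv2.resize(t["frame"][190:240,420:470],None,fx=8,fy=8,interpolation=2);b=cv2.resize(s["frame"][265:315,390:440],None,fx=8,fy=8,interpolation=2)
cv2.imwrite("pics/clip.png",np.hstack([a,b]))
E
```

```text
piv [ 525.41881623 -189.26169062]
top pts [[432.9, 223.0], [428.7, 227.0], [427.3, 231.0], [425.7, 235.0]]
ptr dir top (fin) -0.08003449074959751 pts ang [np.float64(-0.091), np.float64(-0.002), np.float64(-0.004), np.float64(-0.001), np.float64(-0.004), np.float64(-0.007)] offset 3.2953369124996073
side pts [[388.0, 290.5], [392.0, 289.0], [396.0, 287.7], [400.0, 286.3], [404.0, 284.8]]
dir side -0.0011607399051851153 [np.float64(0.044), np.float64(0.031), np.float64(0.023), np.float64(0.013), np.float64(0.009), np.float64(0.013)]
18 clip top -0.12745695638680837 153.61833112090025 side -0.09001674358149231 150.34002562837534
23 clip top -0.12404059033256873 152.0925165680612 side -0.1186953960219937 147.4070923925834
28 clip top -0.12055502430955434 150.56851313724852 side -0.14851275152039803 144.60025508311242
```

View pics/clip.png

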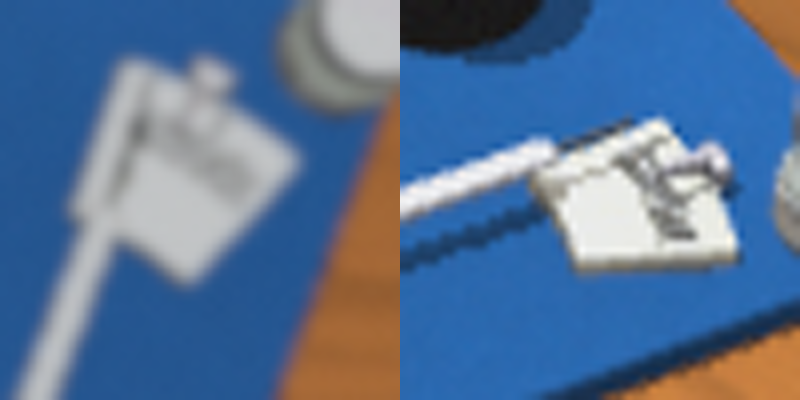

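Call:
apply_moves:
  steps: [1, -0.1, 0.04, 0, 0, 1, 0, 0, 0, 0]

```text
time: 12.1
tcp_pos: [582.5, 34.9, 38.3]
tcp_rot: [0.829, 0.559, 0.0, 0.0]
wrist_force: [-3.6, 3.0, -2.8]
grip_width: 0.267
```

```bash
python3 - <<'E'
from h import *
t=load("top0");s=load("side0")
piv=f2w((-40,-50));ang=lambda p:np.arctan2(*(w2f(p)-[-40,-50])[::-1])
P=lambda x,o:(x+.5)/8-.5+o
for nm,(a,b) in {"tongue in":((200,115),(665,176)),"block":((212,78),(715,160))}.items():
  pa=(P(a[0],420),P(a[1],190));pb=(P(b[0]-400,390),P(b[1],265));X=tri(t,pa,s,pb);print(nm,X,"ang",ang(X),np.linalg.norm(X[:2]-piv),[ (z,round(ang(ray(t,pa,z)),3),round(ang(ray(s,pb,z)),3)) for z in(20,25,30,35,40)])
# predicted wedge origin y for angle
for th in (.10,.122,.14):
  a0=np.arctan2(80,-19);a=a0-th;r=np.array([-40,-50])+82.2*np.array([np.cos(a),np.sin(a)])
  # sloping face line: passes wedge(25,19)->(175,-7); normal distance 15 from roller axis
  al=np.arctan(26/150); # finisher: x=-71+wy, y=Y-wx
  # point on face: x=-71+19-(wx-25)*.17333
  # face pt contact = r - 15*n, n=(cos al, -sin al)
  for n in((np.cos(al),-np.sin(al)),):
    c=r-15*np.array(n);wx=25+(-52-c[0])/.17333;print(th,"roller",r,"originY",c[1]+wx)
E
```

```text
tongue in [ 640.53820503 -255.01880917   25.68732736] ang -0.1329798393361481 132.57628866948562 [(20, np.float64(-0.148), np.float64(-0.096)), (25, np.float64(-0.144), np.float64(-0.129)), (30, np.float64(-0.14), np.float64(-0.164)), (35, np.float64(-0.137), np.float64(-0.201)), (40, np.float64(-0.133), np.float64(-0.239))]
block [ 655.96587574 -262.01754089   25.79930561] ang -0.12244207355404552 149.45216122792954 [(20, np.float64(-0.13), np.float64(-0.089)), (25, np.float64(-0.127), np.float64(-0.118)), (30, np.float64(-0.123), np.float64(-0.148)), (35, np.float64(-0.12), np.float64(-0.179)), (40, np.float64(-0.116), np.float64(-0.211))]
0.1 roller [-50.91504628  31.47209194] originY 138.04310403584535
0.122 roller [-49.1201635   31.69248813] originY 127.9082081599883
0.14 roller [-47.64830069  31.84340839] originY 119.56744890413154
```

Call:
apply_moves:
  steps: [1, -0.47, -0.89, 0, 0, 1, -0.376, -0.926, 0, 0, 1, 0, 0, 0, 0, 1, 0, 0, 0, 0]

```text
time: 12.5
tcp_pos: [574.3, 15.1, 38.5]
tcp_rot: [0.83, 0.558, -0.0, 0.001]
wrist_force: [-0.7, -1.8, -3.6]
grip_width: 0.261
```

```bash
python3 look.py 8
```

```text
[574.3  15.1  38.5] f [-71.6 157.7] yaw -0.387 F fin [ 0. -2.] -3.6 12.5
top (np.int64(330), np.int64(188))
side (np.int64(309), np.int64(223))
```

View pics/L8.png

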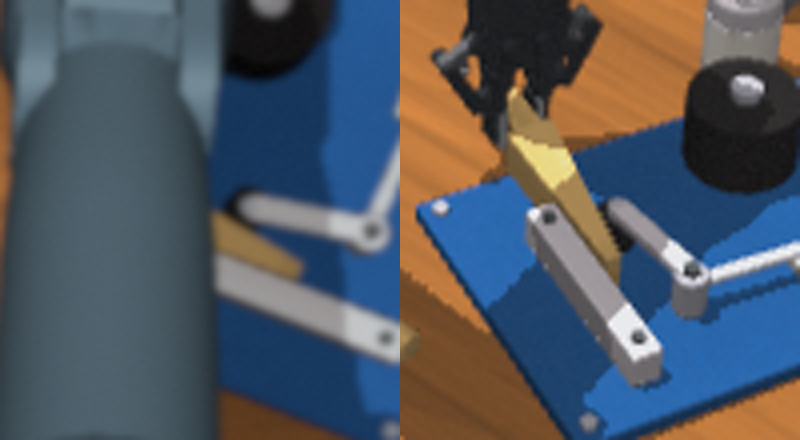

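Call:
apply_moves:
  steps: [1, -0.376, -0.926, 0, 0, 1, -0.376, -0.926, -0.05, 0, 1, 0, 0, 0, 0, 1, 0, 0, 0, 0]

```text
time: 13.0
tcp_pos: [566.9, -3.5, 38.2]
tcp_rot: [0.83, 0.558, -0.0, 0.001]
wrist_force: [1.8, -1.4, -2.0]
grip_width: 0.261
```

```bash
cat > ptr.py <<'E'
import sys
from h import *
k=sys.argv[1];t=load("top"+k);s=load("side"+k)
a=cv2.resize(t["frame"][185:255,415:465],None,fx=8,fy=8,interpolation=2);b=cv2.resize(s["frame"][255:325,380:430+8],None,fx=7,fy=8,interpolation=2)
cv2.imwrite(f"pics/P{k}.png",np.hstack([a,b]))
E
python3 look.py 9; python3 ptr.py 9
```

```text
[566.9  -3.5  38.2] f [-71.5 137.7] yaw -0.387 F fin [ 2.2 -0.6] -2.0 13.0
top (np.int64(330), np.int64(188))
side (np.int64(309), np.int64(223))
```

View pics/L9.png

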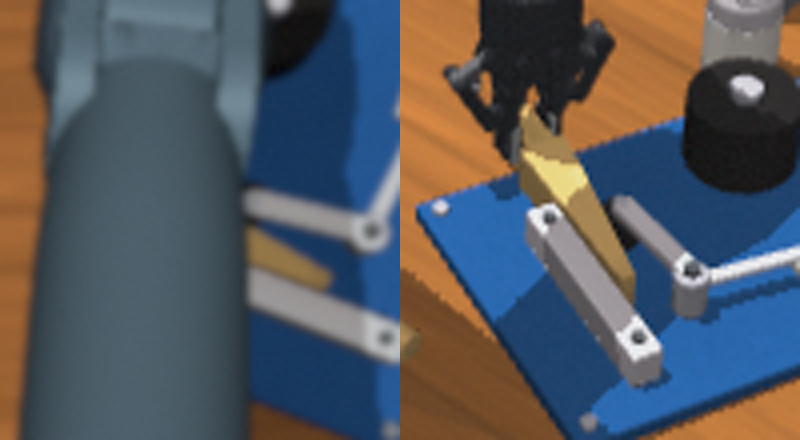

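View pics/P9.png

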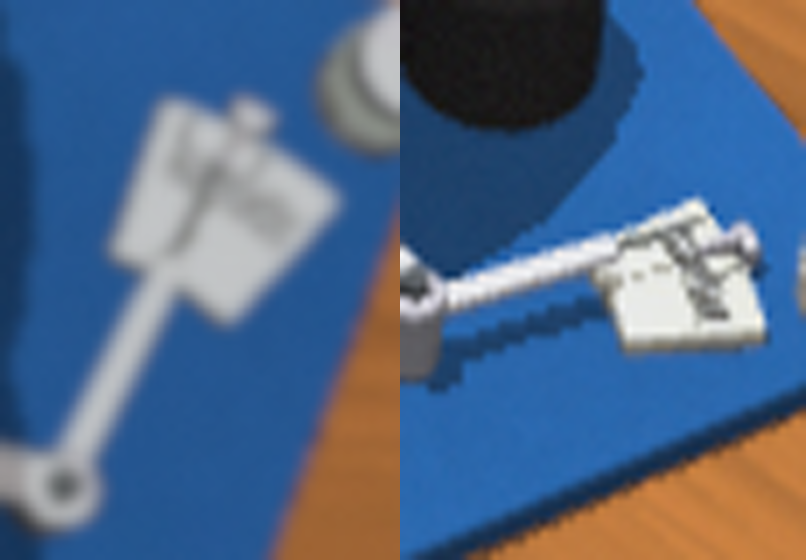

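```bash
cat > pa.py <<'E'
import sys
from h import *
k=sys.argv[1];t=load("top"+k);s=load("side"+k)
ang=lambda p:-np.arctan2(*(w2f(p)-[-40,-50])[::-1])
piv=f2w((-40,-50))
g=t["frame"].astype(int);A=[]
th0=float(sys.argv[2])
for v,nm in((t,"top"),(s,"side")):
  R=[];g=v["frame"].astype(float)
  # sample profiles across the bar at radii 45..85, at z=40
  for r in range(40,84,4):
    th=np.arange(th0-.25,th0+.25,.005);val=[]
    for a in th:
      X=np.append(f2w((-40+r*np.cos(a),-50-r*np.sin(a))),40);u=proj(v,X)
      val.append(cv2.getRectSubPix(v["frame"].astype(np.float32)[...,2],(1,1),tuple(map(float,u)))[0,0])
    w=np.clip(np.array(val)-110,0,None)
    c=th[np.argmax(w)]; kk=abs(th-c)<9/r
    R.append(np.average(th[kk],weights=w[kk]+1e-6))
  print(nm,np.round(R,3),"med",np.median(R).round(3))
E
echo rest;python3 pa.py 0 0; echo now; python3 pa.py 9 .1
```

```text
rest
top [ 0.001  0.003  0.005  0.004  0.001 -0.001 -0.002  0.     0.002  0.002
  0.003] med 0.002
side [-0.028 -0.027 -0.02  -0.026 -0.018 -0.019 -0.015 -0.02  -0.014 -0.006
  0.003] med -0.019
now
top [0.1   0.101 0.1   0.1   0.099 0.099 0.099 0.099 0.099 0.1   0.102] med 0.1
side [0.074 0.079 0.083 0.083 0.087 0.09  0.083 0.087 0.093 0.095 0.109] med 0.087
```

Arm angle now is about 0.10, and the clip is at about 0.128. The model needs about 12 mm more push.

Call:
apply_moves:
  steps: [1, -0.22, -0.56, 0, 0, 1, -0.22, -0.56, 0, 0, 1, 0, 0, 0, 0, 1, 0, 0, 0, 0]

```text
time: 13.5
tcp_pos: [563.1, -13.3, 38.4]
tcp_rot: [0.83, 0.558, 0.001, 0.001]
wrist_force: [4.1, 2.9, -0.2]
grip_width: 0.267
```

```bash
python3 look.py 10; python3 ptr.py 10; python3 pa.py 10 .12
```

```text
[563.1 -13.3  38.4] f [-71.4 127.2] yaw -0.386 F fin [2.7 4.2] -0.2 13.5
top (np.int64(330), np.int64(188))
side (np.int64(309), np.int64(223))
top [0.12  0.121 0.121 0.12  0.123 0.123 0.121 0.12  0.121 0.121 0.121] med 0.121
side [0.109 0.101 0.107 0.112 0.105 0.109 0.113 0.108 0.114 0.132 0.119] med 0.109
```

View pics/P10.png

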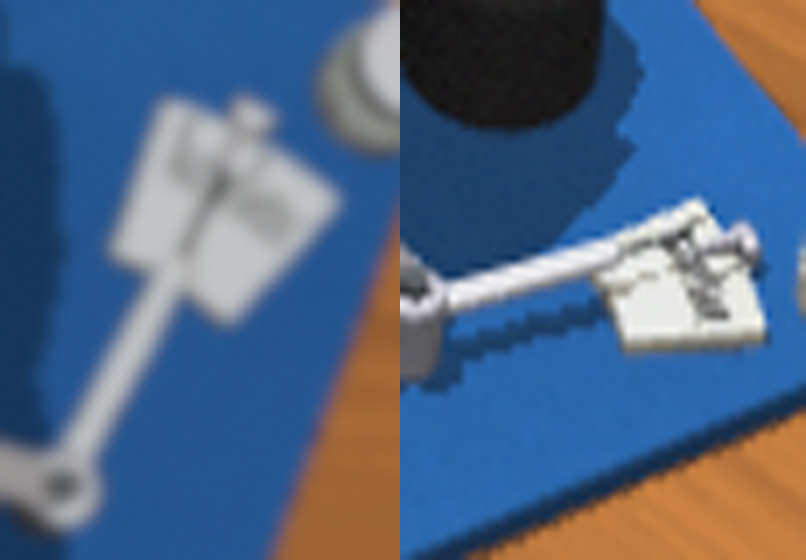

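View pics/L10.png

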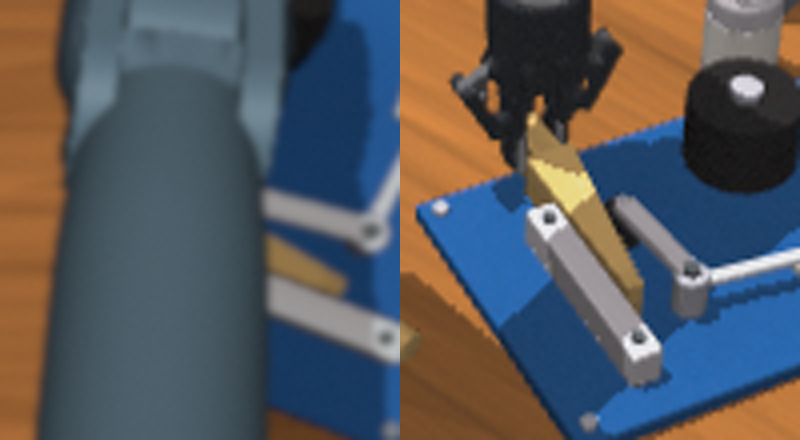

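```bash
python3 - <<'E'
from h import *
for k in("0","10"):
  for nm in("top","side"):
    v=load(nm+k);g=v["frame"].astype(np.float32)[...,2]
    for z in(22,26,30):
      out=[]
      for r in range(142,158,3):
        th=np.arange(0,.26,.004)
        val=np.array([cv2.getRectSubPix(g,(1,1),tuple(map(float,proj(v,np.append(f2w((-40+r*np.cos(a),-50-r*np.sin(a))),z)))))[0,0] for a in th])
        w=np.clip(val-110,0,None);out.append((r,round(float((w*th).sum()/(w.sum()+1e-6)),3),int(w.max())))
      print(k,nm,z,out)
v=load("top0");o=(430,188);a=cv2.resize(v["frame"][188:228,430:470],None,fx=14,fy=14,interpolation=cv2.INTER_LANCZOS4);a=cv2.convertScaleAbs(a,alpha=1.6,beta=-120)
cv2.imwrite("pics/cl2.png",a)
E
```

```text
0 top 22 [(142, 0.128, 77), (145, 0.127, 55), (148, 0.124, 51), (151, 0.125, 62), (154, 0.126, 61), (157, 0.126, 29)]
0 top 26 [(142, 0.128, 70), (145, 0.125, 51), (148, 0.122, 54), (151, 0.123, 64), (154, 0.123, 51), (157, 0.122, 7)]
0 top 30 [(142, 0.126, 60), (145, 0.119, 49), (148, 0.119, 60), (151, 0.121, 66), (154, 0.121, 37), (157, 0.0, 0)]
0 side 22 [(142, 0.128, 88), (145, 0.081, 89), (148, 0.094, 82), (151, 0.091, 105), (154, 0.081, 49), (157, 0.0, 0)]
0 side 26 [(142, 0.13, 86), (145, 0.115, 75), (148, 0.116, 106), (151, 0.108, 77), (154, 0.0, 0), (157, 0.0, 0)]
0 side 30 [(142, 0.133, 79), (145, 0.141, 108), (148, 0.135, 88), (151, 0.0, 0), (154, 0.0, 0), (157, 0.0, 0)]
10 top 22 [(142, 0.128, 77), (145, 0.127, 55), (148, 0.124, 50), (151, 0.125, 62), (154, 0.126, 61), (157, 0.126, 29)]
10 top 26 [(142, 0.127, 70), (145, 0.125, 50), (148, 0.121, 54), (151, 0.123, 64), (154, 0.123, 51), (157, 0.123, 7)]
10 top 30 [(142, 0.126, 61), (145, 0.119, 48), (148, 0.119, 60), (151, 0.121, 66), (154, 0.121, 37), (157, 0.0, 0)]
10 side 22 [(142, 0.128, 87), (145, 0.08, 87), (148, 0.094, 81), (151, 0.092, 104), (154, 0.081, 47), (157, 0.0, 0)]
10 side 26 [(142, 0.129, 85), (145, 0.115, 72), (148, 0.116, 104), (151, 0.109, 74), (154, 0.0, 0), (157, 0.0, 0)]
10 side 30 [(142, 0.133, 77), (145, 0.141, 107), (148, 0.136, 86), (151, 0.0, 0), (154, 0.0, 0), (157, 0.0, 0)]
```

View pics/cl2.png

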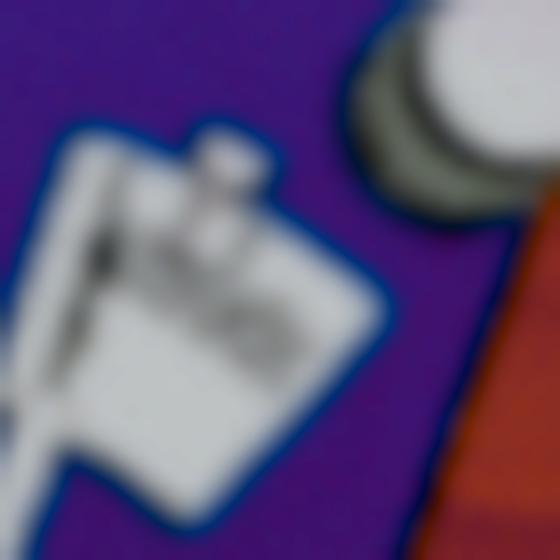

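The clip is at 0.124–0.125 and the pointer at about 0.120, so within 1 mm. I add a 1.5 mm nudge forward and 0.8 mm down, then release.

Call:
apply_moves:
  steps: [1, -0.06, -0.14, -0.08, 0, 1, 0, 0, 0, 0, 1, 0, 0, 0, 0]

```text
time: 13.9
tcp_pos: [562.7, -14.3, 37.7]
tcp_rot: [0.829, 0.559, 0.001, 0.0]
wrist_force: [4.4, 3.0, 1.2]
grip_width: 0.266
```

Call:
apply_moves:
  steps: [0.4, 0, 0, 0, 0, 0.2, 0, 0, 0, 0, 0, 0, 0, 0, 0, -0.2, 0, 0, 0, 0, -0.3, 0, 0, 0, 0, -0.3, 0, 0, 0, 0]

```text
time: 14.5
tcp_pos: [561.0, -14.8, 36.8]
tcp_rot: [0.83, 0.558, -0.0, -0.0]
wrist_force: [-0.2, -0.7, 0.3]
grip_width: 0.655
```

```bash
python3 look.py 11; python3 ptr.py 11; python3 pa.py 11 .12
```

```text
[561.  -14.8  36.8] f [-72.7 125. ] yaw -0.386 F fin [ 0.  -0.7] 0.3 14.5
top (np.int64(330), np.int64(188))
side (np.int64(309), np.int64(223))
top [0.115 0.119 0.121 0.12  0.12  0.121 0.121 0.12  0.121 0.121 0.121] med 0.121
side [0.108 0.1   0.107 0.112 0.105 0.11  0.113 0.107 0.114 0.132 0.122] med 0.11
```

View pics/L11.png

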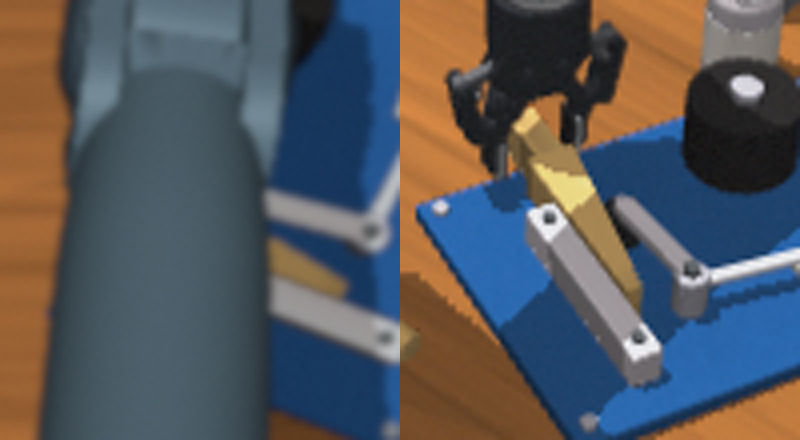

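Released, and the arm stays at 0.121. I withdraw straight up and check.

Call:
apply_moves:
  steps: [-0.3, 0, 0, 1, 0, -0.3, 0, 0, 2, 0, -0.3, 0, 0, 4, 0, -0.3, 0, 0, 4, 0, -0.3, -2, 4, 2, 0, -0.3, -2, 4, 0, 0, -0.3, -2, 4, 0, 0, -0.3, -2, 4, 0, 0]

```text
time: 15.4
tcp_pos: [480.9, 146.6, 168.3]
tcp_rot: [0.83, 0.558, 0.001, 0.0]
wrist_force: [0.2, 0.1, -0.5]
grip_width: 0.65
```

Call:
apply_moves:
  steps: [-0.3, -2, 4, 0, 0, -0.3, -2, 3, 0, 0, -0.3, 0, 0, 0, 0, -0.3, 0, 0, 0, 0, -0.3, 0, 0, 0, 0]

```text
time: 15.9
tcp_pos: [442.2, 214.7, 167.5]
tcp_rot: [0.83, 0.558, 0.0, 0.0]
wrist_force: [-0.1, -0.4, -0.6]
grip_width: 0.648
```

```bash
python3 look.py 12; python3 ptr.py 12; python3 pa.py 12 .12
python3 - <<'E'
from h import *
t=load("top12");cv2.imwrite("pics/full12.png",t["frame"])
hsv=cv2.cvtColor(t["frame"],cv2.COLOR_BGR2HSV);m=cv2.inRange(hsv,(18,50,90),(36,220,255));m[:,:340]=0;m[:,430:]=0;m[:200]=0;m[290:]=0
c=max(cv2.findContours(m,0,1)[0],key=cv2.contourArea)[:,0]
W=np.array([w2f(ray(t,p,52)) for p in c]);print("y range",W[:,1].min(),W[:,1].max())
for lo in range(20,150,20):
  k=(W[:,1]>lo)&(W[:,1]<lo+20); print(lo,W[k,0].min().round(1),W[k,0].max().round(1)) if k.any() else 0
E
```

```text
[442.2 214.7 167.5] f [-269.2  292.9] yaw -0.387 F fin [ 0.1 -0.4] -0.6 15.9
top (np.int64(330), np.int64(188))
side (np.int64(309), np.int64(223))
top [0.115 0.118 0.12  0.12  0.121 0.121 0.121 0.12  0.121 0.121 0.121] med 0.121
side [0.106 0.099 0.106 0.11  0.105 0.109 0.113 0.107 0.114 0.132 0.122] med 0.109
y range -46.622819043631104 153.07594812741442
20 -88.6 -60.6
40 -89.1 -58.6
60 -91.6 -56.0
80 -91.6 -52.9
100 -86.5 -54.9
120 -85.0 -57.4
140 -84.0 -57.3
```

View pics/L12.png

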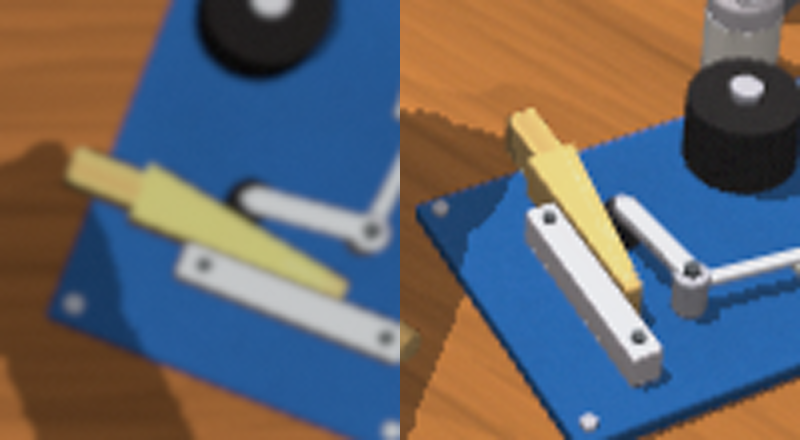

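View pics/full12.png

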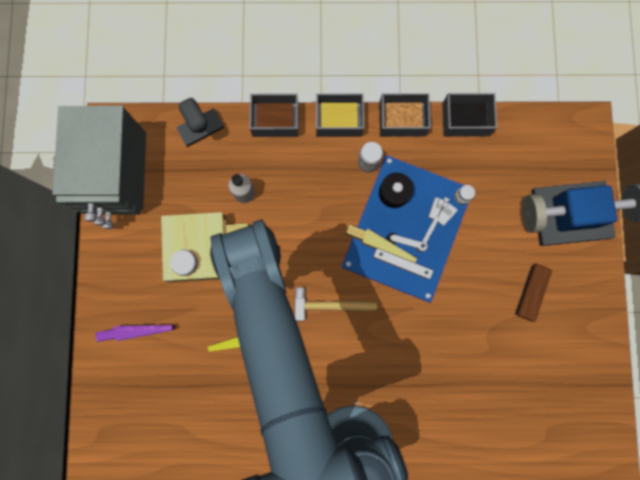

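View pics/P12.png

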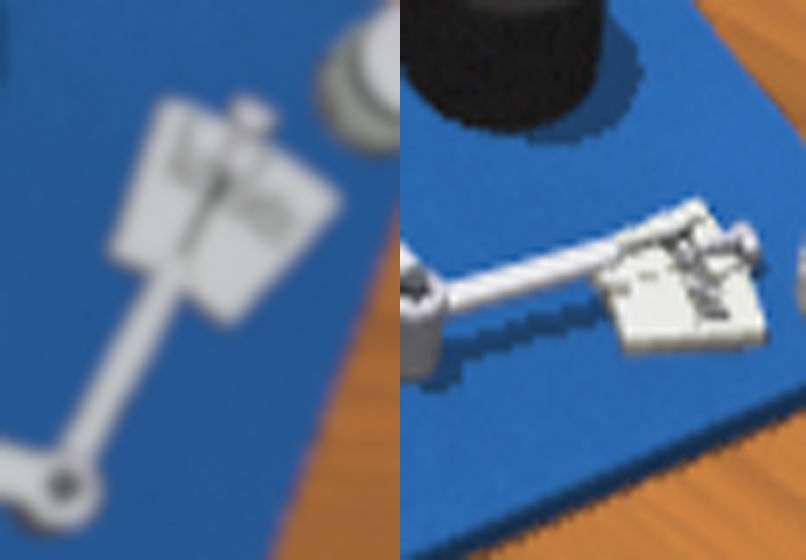

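The wedge lies flat along the fence with its tip past the roller, at top-crop (345,290). The arm stayed at 0.121 after release, and the bar and bystanders look unmoved. Handing in.

```bash
python3 -c "
from cell import hand_in
print(hand_in())"
```

```text
the job is handed in; nothing more can be done
None
```

The wedge is in place, holding the tensioner arm back by itself, and the job is handed in at about 16 s of the 58 s allowed. `hand_in()` reported no verdict.

**What I did:** I drew the wedge out of its bay by the thin end and put it down in front of the rack. I took it again by the handle and pushed it thin end first between fence and roller. Then I released it and backed the arm away.

**Last checks:**
- **Pointer against clip:** the top view puts the pointer at 0.121 rad and the clip at 0.123–0.127 rad, about 0.5 mm apart. The pointer reading was the same before release, after release and after withdrawal.
- **Where the views disagree:** the side view reads the pointer at 0.109 rad and the clip at about 0.115 rad. It already read about 0.02 rad low with the arm at rest. Correcting only the pointer for this gives 0.128 rad and a gap of up to about 1.6 mm, still inside 4 mm.
- **Wedge:** in the pictures it lies flat along the fence. Its straight face is within about 2 mm of the fence line and its thin end is at about finisher y = −47, well past the roller. I saw no direct reading of its contact forces.
- **Everything else:** the clip's measured position did not change from the start to just before release. In the final top view the rest looks unmoved by eye. The arm hid part of the bar and the yellow look-alike there, but the bar was clearly undisturbed in the pictures before.

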